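Weekly service of the foyer barograph

ROBOT

A 6-joint arm with a two-finger parallel gripper is mounted at the origin on the work surface. World frame = base frame: x ahead of the robot, y to its left, z up, the work surface at z = 0. Lengths are in m, angles in rad, forces in N, time in s.
With the tool pointing down it reaches from about 0.4 to 0.925 m from the base axis. Payload 3.4 kg.
Tool frame: the origin (TCP) lies at the very end of the fingers, on their centre line; the grasp point (between the pads) lies manip.grip_depth behind it (manip.grip_depth is the distance from the TCP to the grasp point, in m); z points along the fingers, y is the direction in which the jaws open and shut (so a half turn about z gives the same grasp; the last joint's range is limited). The gripper opens to 85 mm and grips with 20 to 120 N. Pads are 22 mm wide; open, the fingers measure 114 mm over their backs; the gripper's body (76 mm by 85 mm) begins 54 mm behind the grasp point. The pads swing forward as they close: fully open they stand 13 mm farther back than shut.
Start: joints at [-1.19, 0.307, 1.506, -0, 1.328, -0.073], TCP at [0.252, -0.517, 0.231] pointing down, gripper open.
Joint ranges: [-3.12, 3.12], [-1.05, 2.28], [0.14, 2.33], [-1.42, 4.57], [0.1, 2.73], [-2.68, 2.68]. Speed limits (rad/s): [2.57, 2.57, 3.14, 3.14, 3.14, 3.14].

INTERFACE

Orientations are given as a rotation vector (axis times angle).
In Python, from workcell import manip gives the robot as it stands.
- The arm moves only by the shell command python3 -m jog 'ROWS' [FORCE]. ROWS is JSON, a list of rows, each a list of 5 numbers: the shift along the tool's x, y, z scaled (see below), then the turn about the tool's z scaled (see below), then the opening, from -1 (shut) to 1 (fully open). In form: [[dx, dy, dz, spin, fingers], ...]. A call has 1 to 20 rows; each row is the pose to reach, as a shift and turn from the pose commanded when the call began, along the tool's axes at that moment, turning the shorter way round; what a row does not reach only later rows make up. The controller multiplies each number of a shift by 0.08 m and each number of a turn by 2 pi rad. A row lasts 1/10 s, in which the tool goes at most 50 mm and 8.59 degrees, less where a joint would pass 70% of its speed; a pose out of reach is approached as far as the arm can. A call with a number of a shift or a turn outside -1 to 1 is refused whole. A call with a gripper value outside its range is refused whole. The fingers move at their own pace and stop on an object; FORCE is the grip in N (left out, the last holds). Time passes only in rows, so rows that repeat a pose let the fingers close. It gives the time, the measured TCP pose, the force and the opening at its end, in the units of the state.
- manip.get_obs(): the state, without advancing time (a new reading comes with each control period).
- manip.get_image(name): name is "side" or "top" or "wrist"; returns (picture, depth): 400x640x3 uint8, red, green, blue; 400x640 float32, m along the optical axis (not along the pixel's ray), 0 where there is no reading.
- manip.camera_info(name): a dict with "mtx" (3x3 intrinsics, pixels), "R" (3x3) and "t" (3): a world point X has camera coordinates R X + t. Camera axes: x right, y down, z forward; pixel columns grow to the right and rows downward; lengths in m; the calibration is good to about 2 mm. A picture is of the moment at which its call begins: read the wrist's pose just before it. camera_info takes no time and is no camera call; for the wrist camera it gives the pose at the moment of the call.
- manip.hand_in(): hands the job in, once; it reports no verdict.
Trained networks look in the newest picture that a camera, given by its name, has taken for a name from the list of things; names that differ only in an ending like _2 or _b are one class to them, and where a whole thing is asked for, a point or a joint stands for the part that bears it (a point fixed in the world has none). Each returns a list of dicts, best first, with "p" (0 to 1); they miss things now and then, are a little off and sometimes report something else, mostly with a low value. They report only what shows in the picture. A call takes as long as a camera call.
- manip.boxes_of(camera, label): "location" ([x, y, z] in m, in the coordinates of the camera as it stood for that picture, good to about 4 mm: the middle of the surface that is visible of it).
The state is a dict: "time": time; "q": joint angles; "joint_velocities": joint speeds; "tau": joint torques, N m; "tool_pos": TCP position; "tcp_rot": TCP orientation; "force": force on the tool from outside, world axes, zero at the start; "wrist_torque": the same for the moment, N m; "grip_width": finger opening in m.
Only numpy, scipy, OpenCV 4.12 (cv2) and the standard library are available. Lean on these libraries where they do the work, as an engineer would, in place of code of your own. Each camera call takes 0.05 s, during which the arm holds its last target.

TASK

Do the weekly service of the chart barograph: pull its pen-lift lever fully forward so the pen stands clear of the chart, and only then wind the drum's clock clockwise by the butterfly key on top, with as many part turns as it takes, until it is fully wound and comes up against its stop. Then push the lever fully back so the pen rests on the chart again, make a time mark by pressing the black pusher fully down and letting it spring up, and take the hand away. Leave the ink jar, elephant figurine and tumbler where they stand.

Things in the scene. Friction and masses are not known exactly. Their poses are not given: they have to be found in the camera images.
- base_middle (a point): Middle of the aluminium deck, 30 mm above the table, of the fixed barograph: dark wooden base 190 mm deep (x), 340 mm wide (y). Axes: x from the instrument's front (robot side) to its back, y to its left, z up; 'front', 'right' etc. below are in this frame. Copper capsule stack under a bridge 20 mm behind and 20 mm right of here, its screw head ending 109 mm above the table.
- drum_top (a point): Centre of the top of the clock drum (radius 47 mm, upright, white ruled chart round it), 130 mm above the table, 15 mm behind and 95 mm left of base_middle.
- winding_key (a joint): Turn of the winding key, rad: 0 = run down, 4.5 = fully wound against a solid stop. Grows as the key is turned clockwise seen from above. Starts anywhere from 0.1 to 1.2. The click holds the key wherever it is let go; it takes 0.11 N m at 0 rising evenly to 0.16 N m at 4.5 to wind; turned anticlockwise it would unwind.
- key_grip (a point): Middle of the butterfly key's two wings, on the vertical axis of the drum, 157 mm above the table. The key is of brass on a stem above the middle of the drum's top. This point turns with the key: the wings lie along its x axis, 48 mm from end to end, 8 mm thick (along y), rounded discs 23 mm high; their lower edge is 16 mm above the drum's top.
- pen_lift (a joint): Pen-lift lever, rad: 0 = leaning back 17 degrees, pen on the chart; 0.6 = pulled fully forward to its stop, leaning forward 17 degrees, pen clear of the chart. Stays where it is left (friction, about 1 N at the knob). Starts between 0 and 0.06.
- lever_knob (a point): Centre of the 15 mm black ball on the end of the thin steel pen-lift lever, at the front right corner of the deck, about 93 mm above the table. It swings in the instrument's x-z plane on a radius of 48 mm about a shaft 45 mm in front of the middle and 47 mm above the table; full travel is about 28 mm towards the front.
- pen_tip (a point): Nib at the end of the thin pen arm, which runs 80 mm above the table along the front from a post 35 mm in front and 85 mm right of base_middle. The nib touches the drum's front face with the lever at 0 and stands about 28 mm in front of it at 0.6. The arm follows the lever.
- time_mark (a joint): Time-mark pusher, m: 0 = up, 0.005 = fully down (spring, 4 N at full travel; springs up when let go). It ticks the running trace; the pen must be on the chart.
- time_mark_top (a point): Centre of the top face of the round black pusher (20 mm across, in a small aluminium housing) at the back right corner of the deck, 51 mm above the table when up. It is pressed straight down.
- ink: Small amber glass ink jar with black cap, 26 mm across and 40 mm high, loose on the deck behind the capsule stack. Origin: centre of its underside. Leave it standing.
- elephant: White ceramic elephant figurine, about 150 mm long and 100 mm high, loose on the table to one side of the barograph. Origin: under its middle. Leave it alone.
- tumbler: Frosted tumbler, 76 mm across and 95 mm high, loose on the table to the other side of the barograph. Origin: centre of its underside. Leave it alone.

How it is judged:
By the outcome, as a careful person would: the job done as asked, in the order asked, and still so for the second after the job is handed in, with the robot touching nothing.
It also fails if it takes over 72 s, if anything falls off the work surface, if the arm or the gripper's body presses on something with over 40 N, if the wrist force passes 120 N, or if a joint passes its speed limit or range.

## Working session

There is one attempt and no reset: what is moved stays moved. The work goes in short steps, Python scripts to look and compute and a shell command to move; the robot and the scene stay as the last step left them, time stands still between calls to the robot, and variables do not carry over. Pictures are saved under pics/ and viewed, and the job is handed in when it is done.

```bash
ls; mkdir -p pics
cat > h.py <<'E'
import numpy as np, cv2
from workcell import manip
from scipy.spatial.transform import Rotation as R
def world(cam,p):
    c=manip.camera_info(cam); return np.array(c["R"]).T@(np.array(p)-np.array(c["t"]))
def pix(cam,u,v,d):
    c=manip.camera_info(cam); K=np.array(c["mtx"]); return world(cam,[(u-K[0,2])/K[0,0]*d,(v-K[1,2])/K[1,1]*d,d])
def proj(cam,X):
    c=manip.camera_info(cam); x=np.array(c["mtx"])@(np.array(c["R"])@np.array(X)+np.array(c["t"])); return x[:2]/x[2]
def save(n,im): cv2.imwrite(f"pics/{n}.png",im[...,::-1])
E
python3 - <<'E'
from h import *
o=manip.get_obs(); print({k:np.round(v,3) for k,v in o.items()}, manip.grip_depth)
for c in ["side","top"]:
    im,d=manip.get_image(c); save(c+"0",im); np.save(c+"d.npy",d)
    for l in ["key_grip","lever_knob","pen_tip","time_mark_top","drum_top","ink","elephant","tumbler"]:
        for r in manip.boxes_of(c,l)[:2]: print(c,l,round(r["p"],2),np.round(world(c,r["location"]),3))
E
```

```text
pics
{'time': np.float64(0.0), 'q': array([-1.19 ,  0.308,  1.508, -0.   ,  1.328, -0.074]), 'joint_velocities': array([ 0.   , -0.001,  0.001,  0.001,  0.001,  0.001]), 'tau': array([ 3.0000e-03, -4.5754e+01, -2.5192e+01,  0.0000e+00,  1.3000e-02,
        0.0000e+00]), 'tool_pos': array([ 0.252, -0.516,  0.23 ]), 'tcp_rot': array([-3.059e+00, -7.060e-01,  1.000e-03]), 'force': array([-0.973, -0.569,  0.035]), 'wrist_torque': array([ 0.024, -0.01 ,  0.063]), 'grip_width': np.float64(0.086)} 0.0187
side lever_knob 0.69 [ 0.47  -0.133  0.05 ]
side pen_tip 0.42 [ 0.485 -0.057  0.083]
side drum_top 0.75 [0.516 0.019 0.032]
side elephant 0.76 [ 0.52  -0.371  0.072]
side tumbler 0.58 [0.585 0.344 0.06 ]
top key_grip 0.51 [0.548 0.02  0.163]
top pen_tip 0.53 [ 0.489 -0.062  0.08 ]
top time_mark_top 0.62 [ 0.557 -0.204  0.047]
top time_mark_top 0.56 [ 0.581 -0.073  0.072]
top drum_top 0.69 [ 0.468 -0.134  0.048]
top drum_top 0.59 [ 0.512 -0.069  0.032]
top ink 0.44 [ 0.579 -0.073  0.069]
top ink 0.4 [0.588 0.363 0.055]
top elephant 0.69 [ 0.522 -0.381  0.077]
top tumbler 0.97 [0.586 0.363 0.06 ]
```

View pics/side0.png

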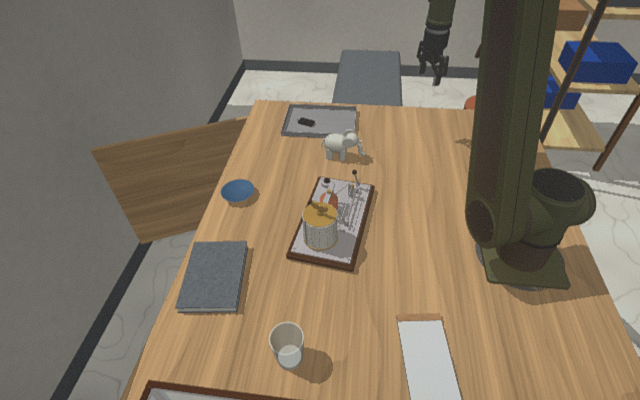

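View pics/top0.png

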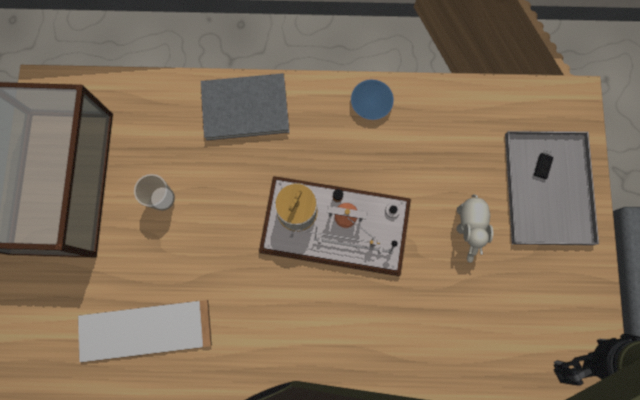

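The side view shows the barograph at about (330,220). In the top view the drum and key are at about (295,205), the lever knob at (394,243), the pusher at (393,211) and the ink cap at (338,195). I'll zoom in and measure next.

Run:
```python
from h import *
im=cv2.imread("pics/top0.png"); d=np.load("topd.npy")
cv2.imwrite("pics/crop0.png",cv2.resize(im[170:280,250:420],None,fx=4.7,fy=4.7,interpolation=cv2.INTER_CUBIC))
# deck/wood fit: height map
c=manip.camera_info("top");K=np.array(c["mtx"]);print(np.round(K,1).tolist())
v,u=np.mgrid[0:400,0:640]
P=np.stack([(u-K[0,2])/K[0,0]*d,(v-K[1,2])/K[1,1]*d,d],-1)
W=(P-np.array(c["t"]))@np.array(c["R"])
np.save("W.npy",W)
z=W[...,2]
m=np.zeros(z.shape,bool); m[165:285,250:420]=1
dk=((z>0.012)&(z<.2)&m).astype(np.uint8)
dk=cv2.morphologyEx(dk,cv2.MORPH_OPEN,np.ones((5,5)))
pts=W[dk>0]; print("deck z",np.median(pts[:,2]))
cs=max(cv2.findContours(dk,0,1)[0],key=cv2.contourArea)
cw=W[cs[:,0,1],cs[:,0,0]]; 
# reproject contour pixels to z=.028 plane
t=np.array(c["t"]);Rm=np.array(c["R"]);C=-Rm.T@t
ray=(np.linalg.inv(K)@np.c_[cs[:,0,:],np.ones(len(cs))].T).T@Rm
q=C+ray*((0.027-C[2])/ray[:,2])[:,None]
r=cv2.minAreaRect(q[:,:2].astype(np.float32)*1000); print(r)
drum=(z>0.12)&(z<.14)&m; print("drumtop",W[drum].mean(0),drum.sum(),)
(x,y),rad=cv2.minEnclosingCircle(W[drum][:,:2].astype(np.float32)*1000);print(x,y,rad)
k=(z>0.142)&(z<.2)&m; print("key",W[k].mean(0),k.sum(),W[k][:,2].max())
A=W[k][:,:2]-W[k][:,:2].mean(0); U,S,V=np.linalg.svd(A); print(V[0],np.ptp(A@V[0]),np.ptp(A@V[1]))
for n,uv in dict(knob=(394,243),push=(393,211),ink=(338,195)).items():
    print(n,np.round(W[uv[1]-2:uv[1]+3,uv[0]-2:uv[0]+3].reshape(-1,3)[:, :],3)[::3].tolist())
```

```text
[[510.9, 0.0, 317.0], [0.0, 510.9, 206.1], [0.0, 0.0, 1.0]]
deck z 0.03024323449218522
((518.732177734375, -70.884521484375), (337.3226013183594, 189.11143493652344), 81.60416412353516)
drumtop [0.54748337 0.02043553 0.12953811] 1293
549.4220581054688 21.37643051147461 47.43779373168945
key [0.54770447 0.02031388 0.16419415] 103 0.17230004878709193
[-0.90471064  0.42602658] 0.046569517652489976 0.009848952558106165
knob [[0.484, -0.205, 0.025], [0.475, -0.201, 0.097], [0.473, -0.196, 0.097], [0.472, -0.202, 0.101], [0.47, -0.198, 0.101], [0.468, -0.194, 0.095], [0.468, -0.2, 0.101], [0.466, -0.196, 0.099], [0.466, -0.203, 0.098]]
push [[0.556, -0.199, 0.051], [0.556, -0.206, 0.054], [0.554, -0.202, 0.049], [0.554, -0.209, 0.052], [0.551, -0.203, 0.055], [0.549, -0.199, 0.052], [0.548, -0.206, 0.054], [0.548, -0.203, 0.043], [0.547, -0.209, 0.051]]
ink [[0.588, -0.069, 0.07], [0.588, -0.076, 0.07], [0.585, -0.072, 0.071], [0.586, -0.079, 0.068], [0.583, -0.074, 0.069], [0.581, -0.07, 0.067], [0.581, -0.076, 0.068], [0.579, -0.072, 0.066], [0.578, -0.079, 0.07]]
```

View pics/crop0.png

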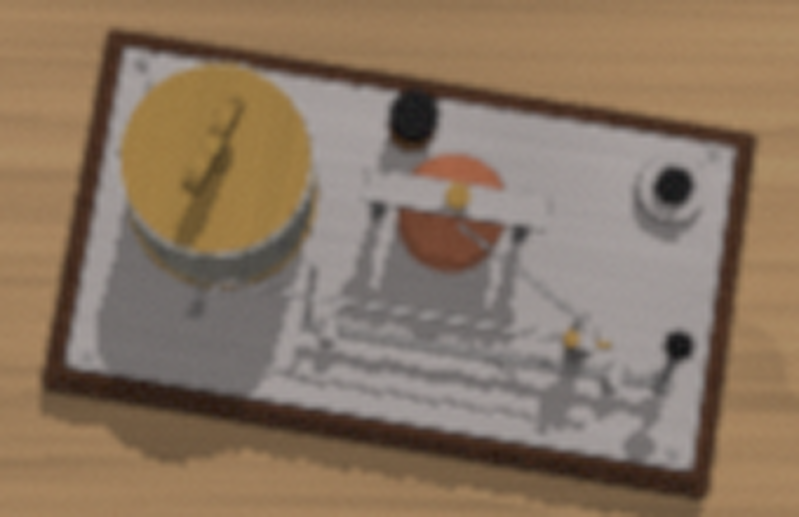

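```bash
cat >> h.py <<'E'
yaw0=-np.radians(8.4); M=np.array([.5187,-.0709,0]); EX=np.array([np.cos(yaw0),np.sin(yaw0),0]); EY=np.array([-EX[1],EX[0],0])
def I2W(x,y,z): return M+EX*x+EY*y+np.array([0,0,z])
def W2I(p): d=np.array(p)-M; return np.array([d@EX,d@EY,p[2]])
def st():
    o=manip.get_obs(); Rm=R.from_rotvec(o["tcp_rot"]).as_matrix(); return o,Rm
def plan(target,yaw=None):
    o,Rm=st(); p=np.array(o["tool_pos"]); s=Rm.T@(np.array(target)-p)/0.08
    y=np.arctan2(Rm[1,0],Rm[0,0]); sp=0 if yaw is None else ((y-yaw+np.pi)%(2*np.pi)-np.pi)/(2*np.pi)
    print("t",round(float(o["time"]),2),"pos",np.round(p,4),"inst",np.round(W2I(p)*1000,1),"yaw",round(y,3),"q6",round(o["q"][5],3),"tilt",np.round(Rm[:,2],4),"\n target",np.round(target,4),"-> shift",np.round(s,3),"spin",round(sp,4),"F",np.round(o["force"],1),"T",np.round(o["wrist_torque"],2))
E
python3 - <<'E'
from h import *
W=np.load("W.npy"); print(W2I([.469,-.199,.093])*1e3, W2I([.551,-.204,.05])*1e3)
im=cv2.imread("pics/top0.png").max(2); z=W[...,2]
for b,(zl,zh) in {(235,252,386,403):(.085,.11),(203,220,384,402):(.035,.07)}.items():
    s=np.s_[b[0]:b[1],b[2]:b[3]]; m=(z[s]>zl)&(z[s]<zh)&(im[s]<60); print(m.sum(), W2I(W[s][m].mean(0))*1e3, W2I(np.median(W[s][m],0))*1e3)
plan(I2W(.002,-.134,.2),yaw0)
E
```

```text
[ -30.45359899 -133.98611237   93.        ] [  51.39714746 -126.95366569   50.        ]
22 [ -29.52468882 -133.1577026    98.17945316] [ -29.59695291 -133.04393811   98.88500656]
38 [  56.0310532  -126.07678584   50.82304673] [  55.97820875 -126.02702558   50.76313931]
t 0.9 pos [ 0.252  -0.5168  0.2313] inst [-198.7 -480.1  231.3] yaw 0.454 q6 -0.073 tilt [ 0. -0. -1.] 
 target [ 0.5011 -0.2038  0.2   ] -> shift [ 4.514 -2.153  0.392] spin 0.0956 F [0.9 0.2 0.2] T [-0.05 -0.   -0.01]
```

```bash
for i in 1 2 3; do :; done
python3 -m jog '[[0.45,-0.215,0,0,-1],[0.9,-0.43,0,0,-1],[0.9,-0.43,0,0,-1]]' 40
python3 -m jog '[[0.45,-0.215,0,0,-1],[0.9,-0.43,0,0,-1],[0.9,-0.43,0,0,-1]]'
python3 -m jog '[[0.45,-0.215,0,0,-1],[0.9,-0.43,0,0,-1],[0.9,-0.43,0,0,-1]]'
python3 -m jog '[[0.45,-0.215,0,0,-1],[0.9,-0.43,0,0,-1],[0.9,-0.43,0,0,-1]]'
python3 -m jog '[[0.4,-0.2,0,0.02,-1],[0.9,-0.43,0,0.05,-1],[0.9,-0.43,0,0.07,-1],[0.9,-0.43,0,0.0956,-1],[0.9,-0.43,0,0.0956,-1],[0.9,-0.43,0,0.0956,-1]]'
python3 -c "
from h import *
plan(I2W(.004,-.1335,.11),yaw0)"
```

```text
time: 1.2
tool_pos: [0.3036, -0.4505, 0.2312]
tcp_rot: [-3.057, -0.711, -0.003]
force: [-0.6, -0.3, -1.1]
grip_width: 0.044
time: 1.5
tool_pos: [0.3532, -0.3887, 0.2314]
tcp_rot: [-3.058, -0.712, -0.002]
force: [-0.3, -0.4, -0.3]
grip_width: 0.0004
time: 1.8
tool_pos: [0.4028, -0.3269, 0.2314]
tcp_rot: [-3.059, -0.712, -0.002]
force: [-0.0, 0.0, 0.9]
grip_width: 0.0003
time: 2.1
tool_pos: [0.4526, -0.2651, 0.2314]
tcp_rot: [-3.059, -0.712, -0.003]
force: [0.2, 1.3, -0.2]
grip_width: -0.0001
time: 2.7
tool_pos: [0.4999, -0.2059, 0.2313]
tcp_rot: [3.132, -0.231, -0.0]
force: [-0.2, -0.4, 0.2]
grip_width: -0.0003
t 2.7 pos [ 0.4999 -0.2059  0.2313] inst [   1.1 -136.3  231.3] yaw -0.147 q6 1.25 tilt [-3.e-04 -1.e-03 -1.e+00] 
 target [ 0.5032 -0.2036  0.11  ] -> shift [ 0.036 -0.037  1.516] spin -0.0001 F [-0.2 -0.4  0.2] T [-0.02 -0.    0.01]
```

```bash
python3 -m jog '[[0.04,-0.04,0.5,0,-1],[0.04,-0.04,0.7,0,-1],[0.04,-0.04,0.7,0,-1]]'
python3 - <<'E'
from h import *
im,d=manip.get_image("wrist"); save("w1",im)
for l in ["lever_knob","time_mark_top"]:
    for r in manip.boxes_of("wrist",l)[:2]: X=world("wrist",r["location"]);print(l,round(r["p"],2),np.round(X,3),np.round(W2I(X)*1e3,1),proj("wrist",X))
plan(I2W(.004,-.1335,.11),yaw0)
E
```

```text
time: 3.0
tool_pos: [0.5015, -0.2019, 0.1727]
tcp_rot: [-3.132, 0.23, 0.009]
force: [-0.6, 0.3, 0.8]
grip_width: -0.0
lever_knob 0.83 [ 0.482 -0.089  0.055] [-33.2 -23.1  55.3] [206.64949108 233.22875543]
time_mark_top 0.74 [ 0.563 -0.207  0.057] [  63.2 -128.    56.6] [317.60868844 129.02010945]
t 3.15 pos [ 0.5044 -0.2028  0.1762] inst [   5.1 -132.6  176.2] yaw -0.147 q6 1.258 tilt [ 0.0013 -0.001  -1.    ] 
 target [ 0.5032 -0.2036  0.11  ] -> shift [-0.015  0.011  0.828] spin -0.0001 F [0.  0.1 0.2] T [ 0.01 -0.01  0.02]
```

View pics/w1.png

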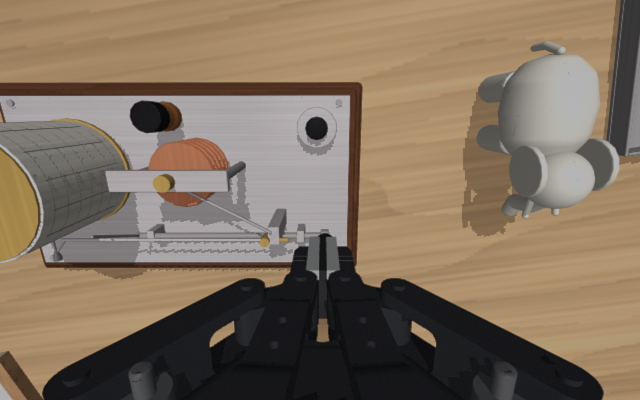

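The wrist view shows the pusher at about (316,128). The shut fingers, at about (325,250), hide the knob, which lies in front of them. The space behind the knob is clear.

```bash
python3 - <<'E'
from h import *
im,d=manip.get_image("wrist")
u,v=316,128; D=np.median(d[v-3:v+4,u-3:u+4]); X=pix("wrist",u,v,D); print(D,X,W2I(X)*1e3)
u,v=163,183; D=np.median(d[v-3:v+4,u-3:u+4]); X=pix("wrist",u,v,D); print("screw",W2I(X)*1e3)
E
python3 -m jog '[[-0.01,0.01,0.5,0,-1],[-0.01,0.01,0.83,0,-1],[-0.01,0.01,0.83,0,-1],[-0.01,0.01,0.83,0,-1]]'
python3 -c "
from h import *
plan(I2W(.004,-.1335,.084),yaw0)"
```

```text
0.26079625 [ 0.56381255 -0.20542065  0.05263814] [  64.27978367 -126.48738      52.63814254]
screw [ 28.44206576 -18.33386563 110.39019531]
time: 3.6
tool_pos: [0.5036, -0.2028, 0.1099]
tcp_rot: [3.133, -0.23, 0.002]
force: [0.2, 0.3, 0.3]
grip_width: -0.0001
t 3.6 pos [ 0.5036 -0.2028  0.1099] inst [   4.3 -132.7  109.9] yaw -0.147 q6 1.257 tilt [ 1.e-03 -5.e-04 -1.e+00] 
 target [ 0.5032 -0.2036  0.084 ] -> shift [-0.004  0.01   0.324] spin -0.0 F [0.2 0.3 0.3] T [ 0.03 -0.01 -0.02]
```

Run:
```python
from h import *
def cloud(cam,d):
    c=manip.camera_info(cam);K=np.array(c["mtx"]);v,u=np.mgrid[0:400,0:640]
    P=np.stack([(u-K[0,2])/K[0,0]*d,(v-K[1,2])/K[1,1]*d,d],-1); return (P-np.array(c["t"]))@np.array(c["R"])
W=cloud("side",np.load("sided.npy"));z=W[...,2]
m=(z>.127)&(z<.134)&(abs(W[...,0]-.54)<.08)&(abs(W[...,1]-.02)<.08)
print(m.sum(),W[m].mean(0),W[m].min(0),W[m].max(0))
p=W[(z>.025)&(z<.033)&(abs(W[...,0]-.52)<.15)&(abs(W[...,1]+.07)<.2)]; print(cv2.minAreaRect((p[:,:2]*1e3).astype(np.float32)))
Wt=np.load("W.npy"); zt=Wt[...,2]
p=Wt[(zt>.025)&(zt<.033)&(abs(Wt[...,0]-.52)<.15)&(abs(Wt[...,1]+.07)<.2)]; print(cv2.minAreaRect((p[:,:2]*1e3).astype(np.float32)))
p=Wt[(zt>.1)&(zt<.118)&(abs(Wt[...,0]-.53)<.03)&(abs(Wt[...,1]+.09)<.03)];print("screw top",len(p),p.mean(0),W2I(p.mean(0))*1e3)
im,d=manip.get_image("wrist"); Ww=cloud("wrist",d); save("w2",im);z=Ww[...,2]
p=Ww[(z>.1)&(z<.118)&(abs(Ww[...,0]-.53)<.03)&(abs(Ww[...,1]+.09)<.03)];print("screw wrist",len(p),p.mean(0),W2I(p.mean(0))*1e3)
```

```text
578 [0.55082909 0.03046166 0.13053717] [ 0.50601183 -0.02388517  0.12700113] [0.59776841 0.06871777 0.1338987 ]
((522.3040771484375, -67.19866943359375), (334.5982360839844, 184.2532958984375), 82.0549545288086)
((518.8695068359375, -72.13996887207031), (333.1824951171875, 186.791259765625), 81.48666381835938)
screw top 129 [ 0.537179   -0.08912301  0.10323618] [ 20.94283196 -15.32805626 103.23617741]
screw wrist 3417 [ 0.54250439 -0.09111455  0.10406553] [ 26.50202588 -16.52027605 104.06552607]
```

View pics/w2.png

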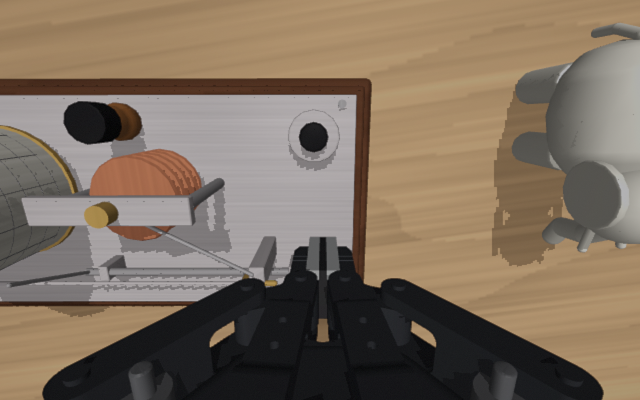

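```bash
sed -i 's/M=np.array(\[.5187,-.0709,0\])/M=np.array([.5225,-.0712,0])/' h.py
python3 -m jog '[[0,0.01,0.32,0,-1],[0,0.01,0.32,0,-1],[0,0.01,0.32,0,-1]]'
python3 -c "
from h import *
plan(I2W(-.03,-.1335,.084),yaw0)"
```

```text
time: 3.95
tool_pos: [0.5034, -0.2035, 0.0846]
tcp_rot: [3.133, -0.23, 0.002]
force: [0.0, -1.0, 1.3]
grip_width: -0.0
t 3.95 pos [ 0.5034 -0.2035  0.0846] inst [   0.4 -133.6   84.6] yaw -0.147 q6 1.256 tilt [ 1.1e-03 -6.0e-04 -1.0e+00] 
 target [ 0.4733 -0.1989  0.084 ] -> shift [-0.38  -0.002  0.007] spin -0.0 F [ 0.  -1.   1.3] T [-0.01 -0.04 -0.03]
```

```bash
python3 -m jog '[[-0.06,0,0,0,-1],[-0.12,0,0,0,-1],[-0.18,0,0,0,-1],[-0.24,0,0,0,-1],[-0.3,0,0,0,-1],[-0.36,0,0,0,-1],[-0.42,0,0,0,-1],[-0.42,0,0,0,-1]]'
python3 - <<'E'
from h import *
im,d=manip.get_image("wrist"); save("w3",im); im,d=manip.get_image("top"); save("t3",cv2.resize(im[170:280,250:420],None,fx=4.7,fy=4.7))
im,d=manip.get_image("side"); save("s3",cv2.resize(im[160:280,270:390],None,fx=5,fy=5))
plan(I2W(-.04,-.1335,.084),yaw0)
E
```

```text
time: 4.75
tool_pos: [0.4683, -0.1979, 0.0831]
tcp_rot: [-3.133, 0.231, 0.003]
force: [0.0, -0.5, 0.2]
grip_width: 0.0001
t 4.9 pos [ 0.4689 -0.198   0.083 ] inst [ -34.5 -133.2   83. ] yaw -0.147 q6 1.235 tilt [-1.3e-03  7.0e-04 -1.0e+00] 
 target [ 0.4634 -0.1974  0.084 ] -> shift [-0.069  0.004 -0.012] spin -0.0001 F [0.4 0.2 0.8] T [ 0.02  0.01 -0.01]
```

View pics/t3.png

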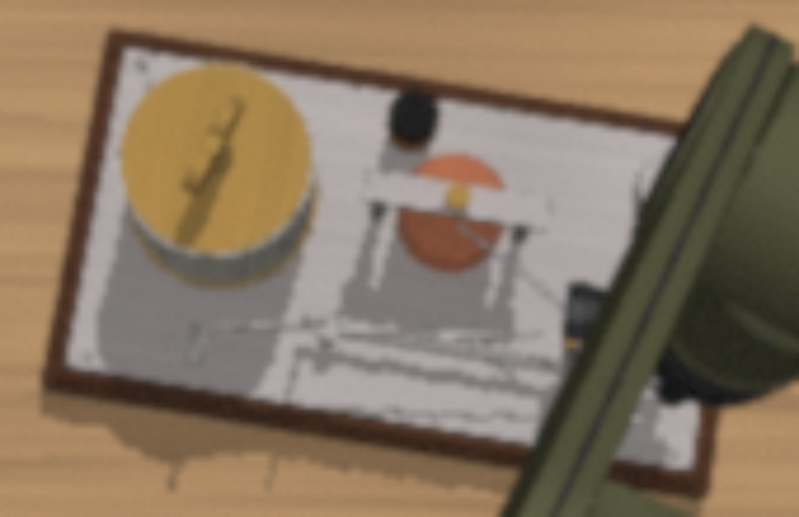

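View pics/s3.png

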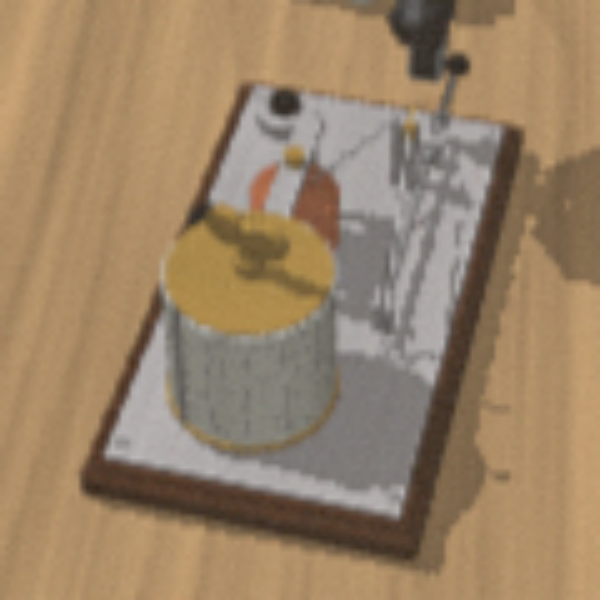

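View pics/w3.png

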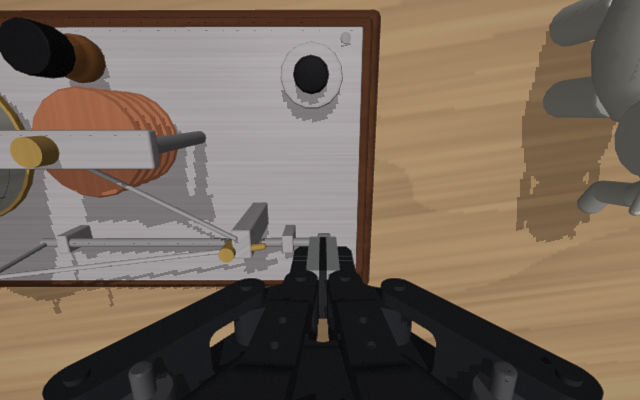

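The side crop shows the knob at (457,65), in contact with the front of the fingers. The pen arm is already swinging away from the drum. I'll carry on until the lever reaches its stop.

```bash
for k in 1; do python3 -m jog '[[-0.04,0,0,0,-1],[-0.07,0,0,0,-1],[-0.07,0,0,0,-1]]'; done
python3 -m jog '[[-0.02,0,0,0,-1],[-0.02,0,0,0,-1]]'
python3 -m jog '[[-0.02,0,0,0,-1],[-0.02,0,0,0,-1]]'
python3 -m jog '[[-0.02,0,0,0,-1],[-0.02,0,0,0,-1]]'
python3 -m jog '[[-0.02,0,0,0,-1],[-0.02,0,0,0,-1]]'
```

```text
time: 5.2
tool_pos: [0.4636, -0.1973, 0.0832]
tcp_rot: [-3.133, 0.231, 0.001]
force: [0.4, 0.2, -0.4]
grip_width: 0.0002
time: 5.4
tool_pos: [0.4627, -0.1972, 0.0833]
tcp_rot: [3.133, -0.231, 0.001]
force: [1.0, 0.1, -1.0]
grip_width: -0.0001
time: 5.6
tool_pos: [0.4623, -0.1973, 0.0835]
tcp_rot: [3.133, -0.231, 0.005]
force: [4.8, -0.2, -2.5]
grip_width: 0.0002
time: 5.8
tool_pos: [0.4621, -0.1972, 0.0837]
tcp_rot: [3.132, -0.232, 0.009]
force: [8.8, 1.4, -6.0]
grip_width: 0.0001
time: 6.0
tool_pos: [0.4619, -0.1972, 0.0838]
tcp_rot: [3.132, -0.232, 0.013]
force: [10.7, 2.5, -7.1]
grip_width: -0.0
```

The force rises to about 11 N with no more travel, and the TCP is at −41 mm against the −40.5 mm expected, so this is the stop. I'll back off, lift and check.

```bash
python3 -m jog '[[0.1,0,0,0,-1],[0.2,0,0,0,-1],[0.2,0,-0.5,0,-1],[0.2,0,-1,0,-1],[0.2,0,-1,0,-1]]'
python3 -m jog '[[0,0.5,-0.4,0,-1],[0.2,-0.5,-0.4,0,-1],[0.3,-1,-0.4,0,1],[0.3,-1,-0.4,0,1]]'
python3 - <<'E'
from h import *
im,d=manip.get_image("wrist"); save("w4",im); 
im,d=manip.get_image("side"); save("s4",cv2.resize(im[160:280,270:390],None,fx=5,fy=5))
plan(I2W(.015,.095,.22),2.70)
E
```

```text
time: 6.5
tool_pos: [0.4766, -0.2006, 0.1681]
tcp_rot: [3.129, -0.23, 0.012]
force: [0.2, 0.1, 0.2]
grip_width: 0.0002
time: 6.9
tool_pos: [0.5086, -0.1218, 0.1949]
tcp_rot: [-3.131, 0.234, 0.002]
force: [-0.4, -0.8, -0.5]
grip_width: 0.0284
t 7.0 pos [ 0.5086 -0.1211  0.1946] inst [ -6.5 -51.4 194.6] yaw -0.144 q6 1.4 tilt [-0.0021  0.0013 -1.    ] 
 target [0.5512 0.0206 0.22  ] -> shift [ 0.272 -1.83  -0.317] spin -0.4527 F [-0.5 -0.4 -0.1] T [-0.03  0.    0.01]
```

View pics/s4.png

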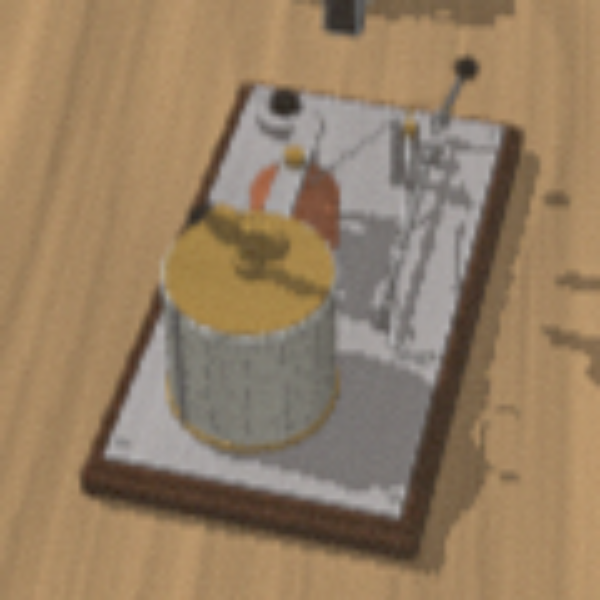

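View pics/w4.png

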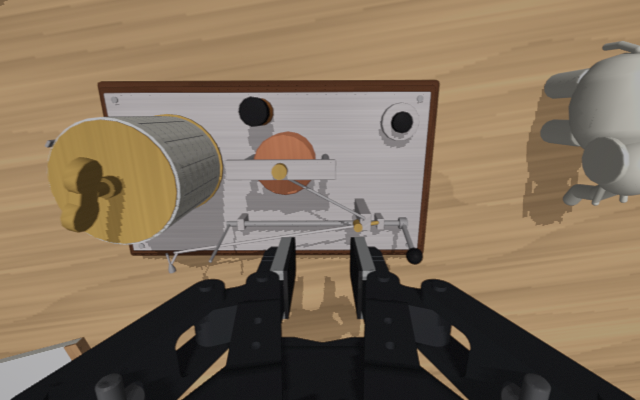

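The lever leans forward (knob at (415,256) in the wrist view, (465,68) in the side crop) and the nib at about (170,262) is well clear of the drum. Next is the key.

```bash
python3 -m jog '[[0.1,-0.5,-0.3,-0.02,1],[0.14,-0.9,-0.3,-0.04,1],[0.14,-0.9,-0.3,-0.04,1]]'
python3 -m jog '[[0.07,-0.5,0,-0.02,1],[0.13,-0.92,0,-0.04,1],[0.13,-0.92,0,-0.1,1],[0.13,-0.92,0,-0.1,1],[0.13,-0.92,0,-0.41,1],[0.13,-0.92,0,-0.41,1],[0.13,-0.92,0,-0.41,1],[0.13,-0.92,0,-0.41,1],[0.13,-0.92,0,-0.41,1],[0.13,-0.92,0,-0.41,1],[0.13,-0.92,0,-0.41,1],[0.13,-0.92,0,-0.41,1],[0.13,-0.92,0,-0.41,1],[0.13,-0.92,0,-0.41,1],[0.13,-0.92,0,-0.41,1],[0.13,-0.92,0,-0.41,1],[0.13,-0.92,0,-0.41,1],[0.13,-0.92,0,-0.41,1],[0.13,-0.92,0,-0.41,1]]'
cat >> h.py <<'E'
def cloud(cam,d):
    c=manip.camera_info(cam);K=np.array(c["mtx"]);v,u=np.mgrid[0:400,0:640]
    P=np.stack([(u-K[0,2])/K[0,0]*d,(v-K[1,2])/K[1,1]*d,d],-1); return (P-np.array(c["t"]))@np.array(c["R"])
def key(cam="wrist",n=None):
    im,d=manip.get_image(cam)
    if n: save(n,im)
    W=cloud(cam,d); m=(W[...,2]>.149)&(W[...,2]<.171)&(np.hypot(W[...,0]-.55,W[...,1]-.02)<.034)
    p=W[m][:,:2]; (c,s,a)=cv2.minAreaRect((p*1e3).astype(np.float32)); 
    b=cv2.boxPoints((c,s,a)); e=b[1]-b[0]; f=b[2]-b[1]; L=e if np.hypot(*e)>np.hypot(*f) else f
    dk=np.arctan2(L[1],L[0]); print("key n",m.sum(),"c",np.round(c,1),"size",np.round(s,1),"wing angle mod pi",round(dk%np.pi,3),round(dk%np.pi-np.pi,3))
E
python3 - <<'E'
from h import *
key("wrist","w5")
plan(I2W(.015,.095,.22),2.70)
E
```

```text
time: 7.3
tool_pos: [0.5311, -0.0514, 0.2193]
tcp_rot: [-3.136, -0.172, -0.0]
force: [-0.2, -0.2, -0.4]
grip_width: 0.0844
time: 9.2
tool_pos: [0.5324, 0.0193, 0.2184]
tcp_rot: [-0.719, -3.056, 0.002]
force: [-0.3, -0.2, -0.3]
grip_width: 0.0854
key n 738 c [551.5  22.5] size [ 8.1 46.4] wing angle mod pi 2.694 -0.448
t 9.25 pos [0.5325 0.0195 0.2186] inst [ -3.4  91.1 218.6] yaw 2.677 q6 -1.148 tilt [-2.e-03 -9.e-04 -1.e+00] 
 target [0.5512 0.0206 0.22  ] -> shift [-0.203  0.117 -0.018] spin -0.0036 F [-0.3  0.4 -0.7] T [-0.02  0.07 -0.01]
```

View pics/w5.png

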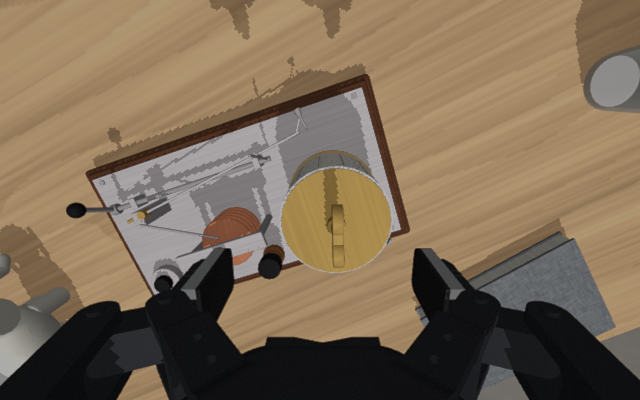

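The wrist view shows the wings at about (338,235), nearly vertical in the picture and so in line with tool x. The centre and angle agree with the top camera to a few millimetres.

```bash
python3 -m jog '[[-0.2,0.115,0,-0.003,0],[-0.2,0.115,0.3,-0.003,0],[-0.2,0.115,0.3,-0.003,0]]'
python3 -c "
from h import *
key()
plan([.5513,.021,.14],2.694)"
```

```text
time: 9.55
tool_pos: [0.5495, 0.0211, 0.1925]
tcp_rot: [-0.691, -3.058, 0.003]
force: [-0.9, -0.6, -0.6]
grip_width: 0.044
key n 875 c [552.   22.4] size [ 8.2 46.9] wing angle mod pi 2.703 -0.438
t 9.6 pos [0.5498 0.0213 0.1936] inst [ 13.5  95.5 193.6] yaw 2.697 q6 -1.164 tilt [-5.3e-03 -2.0e-04 -1.0e+00] 
 target [0.5513 0.021  0.14  ] -> shift [-0.022  0.007  0.67 ] spin 0.0006 F [ 0.1 -0.6  0.4] T [-0.04 -0.01  0.03]
```

```bash
python3 -m jog '[[-0.02,0.007,0.3,0,0],[-0.02,0.007,0.5,0,0],[-0.02,0.007,0.66,0,0],[-0.02,0.007,0.66,0,0],[-0.02,0.007,0.66,0,0]]'
python3 -m jog '[[0,0,0,0,-1],[0,0,0,0,-1],[0,0,0,0,-1],[0,0,0,0,-1],[0,0,0,0,-1]]' 60
python3 -c "
from h import *
plan([.5513,.021,.14],2.70)"
```

```text
time: 10.1
tool_pos: [0.5535, 0.0215, 0.1429]
tcp_rot: [0.69, 3.065, -0.0]
force: [-0.4, 0.1, -0.4]
grip_width: 0.0427
time: 10.6
tool_pos: [0.5536, 0.0208, 0.1435]
tcp_rot: [0.688, 3.064, -0.002]
force: [-2.0, -3.3, 6.3]
grip_width: 0.0069
t 10.6 pos [0.5536 0.0208 0.1435] inst [ 17.3  95.5 143.5] yaw 2.7 q6 -1.166 tilt [ 0.0011 -0.0015 -1.    ] 
 target [0.5513 0.021  0.14  ] -> shift [ 0.027 -0.01   0.044] spin -0.0 F [-2.  -3.3  6.3] T [-0.58  0.31  0.14]
```

```bash
python3 -m jog '[[0,0,0,0,-0.4],[0,0,0,0,-0.4],[0.025,-0.005,0.045,0,-0.4],[0.025,-0.005,0.045,0,-0.4],[0.025,-0.005,0.045,0,-0.4],[0.025,-0.005,0.045,0,-1],[0.025,-0.005,0.045,0,-1],[0.025,-0.005,0.045,0,-1],[0.025,-0.005,0.045,0,-1]]' 60
python3 -c "
from h import *
plan([.5513,.021,.14],2.70)"
```

```text
time: 11.5
tool_pos: [0.5513, 0.0218, 0.1393]
tcp_rot: [0.689, 3.065, -0.001]
force: [-1.6, -1.2, 4.5]
grip_width: 0.0071
t 11.5 pos [0.5513 0.0218 0.1393] inst [ 15.   96.2 139.3] yaw 2.7 q6 -1.165 tilt [ 1.e-04 -5.e-04 -1.e+00] 
 target [0.5513 0.021  0.14  ] -> shift [-0.004 -0.009 -0.009] spin -0.0001 F [-1.6 -1.2  4.5] T [-0.28  0.3   0.11]
```

```bash
python3 -m jog '[[0,0,0,0.015,-1],[0,0,0,0.03,-1],[0,0,0,0.05,-1],[0,0,0,0.065,-1],[0,0,0,0.08,-1],[0,0,0,0.1,-1],[0,0,0,0.1,-1]]'
python3 -c "
from h import *
plan([.5513,.021,.14],2.70)"
```

```text
time: 12.2
tool_pos: [0.5513, 0.0217, 0.1393]
tcp_rot: [1.603, 2.701, -0.001]
force: [-2.7, -2.3, 5.6]
grip_width: 0.0066
t 12.2 pos [0.5513 0.0217 0.1393] inst [ 15.   96.2 139.3] yaw 2.07 q6 -0.536 tilt [ 1.e-04 -5.e-04 -1.e+00] 
 target [0.5513 0.021  0.14  ] -> shift [-0.008 -0.005 -0.009] spin -0.1002 F [-2.7 -2.3  5.6] T [-0.35  0.37 -0.08]
```

```bash
python3 -m jog '[[0,0,0,0.015,-1],[0,0,0,0.03,-1],[0,0,0,0.05,-1],[0,0,0,0.07,-1],[0,0,0,0.09,-1],[0,0,0,0.11,-1],[0,0,0,0.13,-1],[0,0,0,0.15,-1],[0,0,0,0.17,-1],[0,0,0,0.19,-1],[0,0,0,0.21,-1],[0,0,0,0.23,-1],[0,0,0,0.25,-1],[0,0,0,0.25,-1]]'
python3 -c "
from h import *
plan([.5513,.021,.14],2.70)
key('wrist','w6')"
```

```text
time: 13.6
tool_pos: [0.5512, 0.0217, 0.1393]
tcp_rot: [3.043, 0.778, -0.001]
force: [-1.9, -1.5, 6.5]
grip_width: 0.0067
t 13.6 pos [0.5512 0.0217 0.1393] inst [ 14.8  96.1 139.3] yaw 0.5 q6 1.034 tilt [-2.e-04 -6.e-04 -1.e+00] 
 target [0.5513 0.021  0.14  ] -> shift [-0.003  0.009 -0.009] spin -0.3501 F [-1.9 -1.5  6.5] T [-0.45  0.38 -0.04]
key n 2879 c [553.6  22.6] size [39.1 33.3] wing angle mod pi 1.183 -1.958
```

View pics/w6.png

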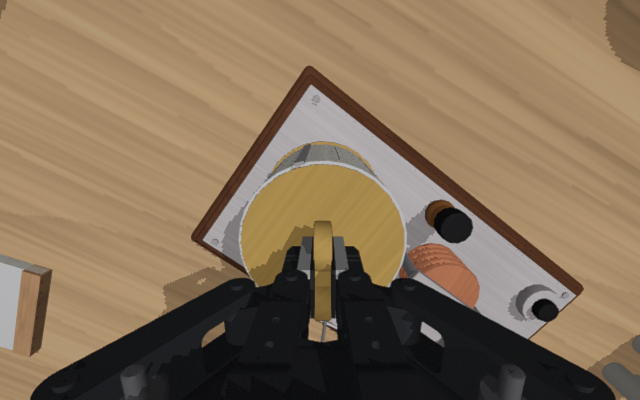

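The key at (323,265) stays lined up between the fingers, so it is turning with the grip without slipping. I'll keep winding.

```bash
python3 -m jog '[[0,0,0,0.015,-1],[0,0,0,0.03,-1],[0,0,0,0.05,-1],[0,0,0,0.07,-1],[0,0,0,0.09,-1],[0,0,0,0.11,-1],[0,0,0,0.13,-1],[0,0,0,0.15,-1],[0,0,0,0.16,-1],[0,0,0,0.16,-1]]'
python3 -c "
from h import *
plan([.5513,.021,.14],2.70)"
python3 -m jog '[[0,0,0,0.015,-1],[0,0,0,0.03,-1],[0,0,0,0.045,-1],[0,0,0,0.06,-1],[0,0,0,0.075,-1],[0,0,0,0.085,-1],[0,0,0,0.085,-1]]'
python3 -c "
from h import *
plan([.5513,.021,.14],2.70)
key('wrist','w7')"
```

```text
time: 14.65
tool_pos: [0.5512, 0.0218, 0.1393]
tcp_rot: [3.042, -0.783, -0.0]
force: [-2.3, -1.7, 5.3]
grip_width: 0.007
t 14.65 pos [0.5512 0.0218 0.1393] inst [ 14.8  96.2 139.3] yaw -0.504 q6 2.038 tilt [-3.e-04 -5.e-04 -1.e+00] 
 target [0.5513 0.021  0.14  ] -> shift [ 0.006  0.008 -0.009] spin 0.4901 F [-2.3 -1.7  5.3] T [-0.38  0.47 -0.12]
time: 15.35
tool_pos: [0.5512, 0.0218, 0.1393]
tcp_rot: [2.728, -1.558, -0.0]
force: [-2.2, -2.4, 5.7]
grip_width: 0.0068
t 15.35 pos [0.5512 0.0218 0.1393] inst [ 14.8  96.2 139.3] yaw -1.038 q6 2.572 tilt [-3.e-04 -4.e-04 -1.e+00] 
 target [0.5513 0.021  0.14  ] -> shift [ 0.01   0.004 -0.009] spin 0.4051 F [-2.2 -2.4  5.7] T [-0.35  0.55 -0.08]
key n 2876 c [552.5  21. ] size [33.7 39.8] wing angle mod pi 2.778 -0.363
```

View pics/w7.png

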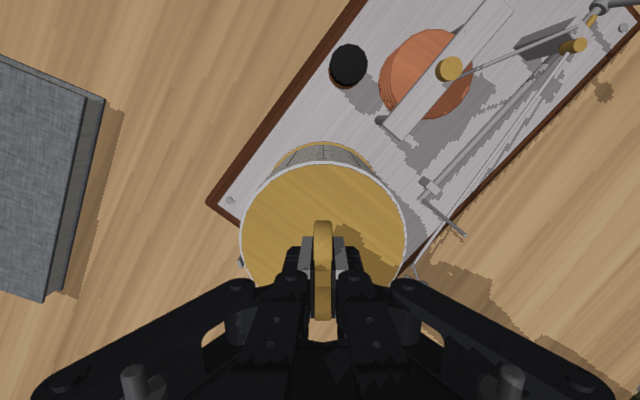

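3.74 rad wound with no stop yet and the wrist joint near its limit, so I'll regrip half a turn back.

```bash
python3 -m jog '[[0,0,0,0,0],[0,0,0,0,0],[0,0,0,0,0],[0,0,-0.3,0,0],[0,0,-0.6,0,0],[0,0,-0.6,-0.02,0],[0,0,-0.6,-0.04,0],[0,0,-0.6,-0.06,0],[0,0,-0.6,-0.08,0],[0,0,-0.6,-0.1,0],[0,0,-0.6,-0.12,0],[0,0,-0.6,-0.14,0],[0,0,-0.6,-0.16,0],[0,0,-0.6,-0.18,0],[0,0,-0.6,-0.2,0],[0,0,-0.6,-0.22,0],[0,0,-0.6,-0.24,0],[0,0,-0.6,-0.25,0]]'
python3 -m jog '[[0,0,0,-0.02,0],[0,0,0,-0.04,0],[0,0,0,-0.06,0],[0,0,0,-0.08,0],[0,0,0,-0.1,0],[0,0,0,-0.12,0],[0,0,0,-0.14,0],[0,0,0,-0.16,0],[0,0,0,-0.18,0],[0,0,0,-0.2,0],[0,0,0,-0.22,0],[0,0,0,-0.24,0],[0,0,0,-0.25,0],[0,0,0,-0.25,0]]'
python3 -c "
from h import *
plan([.5513,.021,.14],2.104)
key('wrist','w8')"
```

```text
time: 17.2
tool_pos: [0.5513, 0.0223, 0.1865]
tcp_rot: [-3.029, -0.832, 0.001]
force: [0.1, 0.3, 0.2]
grip_width: 0.0423
time: 18.6
tool_pos: [0.5513, 0.0222, 0.1865]
tcp_rot: [-1.559, -2.727, 0.0]
force: [0.6, 0.6, -0.4]
grip_width: 0.0429
t 18.6 pos [0.5513 0.0222 0.1865] inst [ 14.8  96.6 186.5] yaw 2.103 q6 -0.569 tilt [-5.e-04  2.e-04 -1.e+00] 
 target [0.5513 0.021  0.14  ] -> shift [-0.014 -0.008  0.581] spin -0.0001 F [ 0.6  0.6 -0.4] T [-0.   -0.03  0.06]
key n 1005 c [551.9  22.8] size [ 8.9 46.5] wing angle mod pi 2.105 -1.037
```

View pics/w8.png

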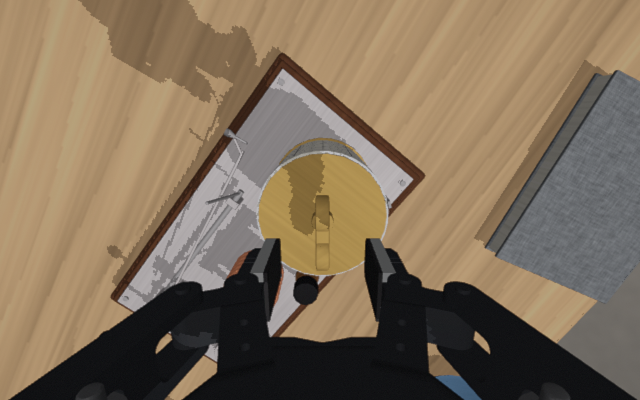

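The key, at (322,230), stayed at the angle I left it (2.105) and lines up with the jaws. I'll regrip and continue.

```bash
python3 -m jog '[[0,0,0.3,0,0],[0,0,0.58,0,0],[0,0,0.59,0,0],[0,0,0.59,0,0],[0,0,0.59,0,-1],[0,0,0.59,0,-1],[0,0,0.59,0,-1],[0,0,0.59,0,-1],[0,0,0.59,0,-1]]' 60
python3 -m jog '[[0,0,0,0.01,-1],[0,0,0,0.02,-1],[0,0,0,0.03,-1],[0,0,0,0.03,-1]]'
python3 -c "
from h import *
plan([.5513,.021,.14],2.104)"
python3 -m jog '[[0,0,0,0.01,-1],[0,0,0,0.02,-1],[0,0,0,0.02,-1]]'
python3 -c "
from h import *
plan([.5513,.021,.14],2.104)"
```

```text
time: 19.55
tool_pos: [0.5515, 0.0216, 0.1409]
tcp_rot: [1.559, 2.726, -0.001]
force: [-1.6, -1.5, 5.8]
grip_width: 0.007
time: 19.95
tool_pos: [0.5514, 0.0215, 0.1409]
tcp_rot: [1.81, 2.566, -0.001]
force: [-3.8, -3.3, 5.7]
grip_width: 0.0071
t 19.95 pos [0.5514 0.0215 0.1409] inst [ 15.   96.  140.9] yaw 1.913 q6 -0.378 tilt [ 8.e-04 -1.e-03 -1.e+00] 
 target [0.5513 0.021  0.14  ] -> shift [-0.006 -0.003  0.011] spin -0.0304 F [-3.8 -3.3  5.7] T [-0.38  0.48 -0.04]
time: 20.25
tool_pos: [0.5513, 0.0215, 0.1409]
tcp_rot: [1.968, 2.447, -0.0]
force: [-3.3, -2.8, 6.2]
grip_width: 0.0068
t 20.25 pos [0.5513 0.0215 0.1409] inst [ 15.   95.9 140.9] yaw 1.787 q6 -0.253 tilt [ 8.e-04 -1.e-03 -1.e+00] 
 target [0.5513 0.021  0.14  ] -> shift [-0.006 -0.002  0.011] spin -0.0505 F [-3.3 -2.8  6.2] T [-0.43  0.47 -0.03]
```

```bash
P='from h import *
plan([.5513,.021,.14],2.104)'
python3 -m jog '[[0,0,0,0.01,-1],[0,0,0,0.015,-1],[0,0,0,0.015,-1]]' >/dev/null
python3 -c "$P" |head -1
python3 -c "$P" |tail -1
python3 -m jog '[[0,0,0,0.01,-1],[0,0,0,0.015,-1],[0,0,0,0.015,-1]]'>/dev/null
python3 -c "$P"
python3 -m jog '[[0,0,0,0.01,-1],[0,0,0,0.01,-1]]'>/dev/null
python3 -c "$P"
python3 -m jog '[[0,0,0,0.01,-1],[0,0,0,0.01,-1]]'>/dev/null
python3 -c "$P"
```

```text
t 20.55 pos [0.5513 0.0215 0.1409] inst [ 15.   96.  140.9] yaw 1.693 q6 -0.159 tilt [ 8.e-04 -1.e-03 -1.e+00] 
 target [0.5513 0.021  0.14  ] -> shift [-0.007 -0.001  0.011] spin -0.0653 F [-3.  -2.4  7. ] T [-0.34  0.42 -0.01]
t 20.85 pos [0.5513 0.0215 0.1409] inst [ 15.   95.9 140.9] yaw 1.601 q6 -0.066 tilt [ 7.0e-04 -1.4e-03 -1.0e+00] 
 target [0.5513 0.021  0.14  ] -> shift [-0.006 -0.     0.011] spin -0.08 F [-2.3 -2.   5.8] T [-0.34  0.5   0.74]
t 21.05 pos [0.5513 0.0215 0.1409] inst [ 14.9  95.9 140.9] yaw 1.54 q6 -0.005 tilt [ 6.0e-04 -1.9e-03 -1.0e+00] 
 target [0.5513 0.021  0.14  ] -> shift [-0.007  0.001  0.011] spin -0.0897 F [-2.6 -1.9  5.6] T [-0.22  0.52  1.52]
t 21.25 pos [0.5513 0.0215 0.141 ] inst [ 15.   95.9 141. ] yaw 1.479 q6 0.057 tilt [ 8.0e-04 -2.5e-03 -1.0e+00] 
 target [0.5513 0.021  0.14  ] -> shift [-0.006  0.     0.012] spin -0.0994 F [-2.2 -1.7  5.9] T [-0.26  0.54  2.36]
```

The torque about the vertical climbs steeply (0.74, 1.52, then 2.36 N m against a winding torque of 0.16), so the key is at its stop. I'll relieve most of the twist without reversing the key, then let go.

```bash
python3 -m jog '[[0,0,0,-0.018,-1],[0,0,0,-0.018,-1]]'
python3 -c "
from h import *
plan([.5513,.021,.14],1.6)"
python3 -m jog '[[0,0,0,0,0],[0,0,0,0,0],[0,0,0,0,0],[0,0,-0.3,0,0],[0,0,-0.6,0,0],[0,0,-0.6,0,0],[0,0,-0.6,0,0]]'
python3 -c "
from h import *
plan([.5513,.021,.14],1.6)
key('wrist','w9')"
```

```text
time: 21.45
tool_pos: [0.5513, 0.0215, 0.1409]
tcp_rot: [2.196, 2.244, -0.001]
force: [-1.9, -2.4, 6.0]
grip_width: 0.0072
t 21.45 pos [0.5513 0.0215 0.1409] inst [ 15.   95.9 140.9] yaw 1.592 q6 -0.057 tilt [ 7.0e-04 -1.8e-03 -1.0e+00] 
 target [0.5513 0.021  0.14  ] -> shift [-0.006 -0.     0.011] spin -0.0012 F [-1.9 -2.4  6. ] T [-0.39  0.48  0.95]
time: 22.15
tool_pos: [0.5518, 0.0221, 0.1879]
tcp_rot: [2.203, 2.239, 0.002]
force: [0.1, -0.2, -0.4]
grip_width: 0.0428
t 22.15 pos [0.5518 0.0221 0.1879] inst [ 15.3  96.6 187.9] yaw 1.587 q6 -0.053 tilt [ 1.3e-03  2.0e-04 -1.0e+00] 
 target [0.5513 0.021  0.14  ] -> shift [-0.014 -0.007  0.599] spin -0.0021 F [ 0.1 -0.2 -0.4] T [-0.04  0.03  0.02]
key n 1025 c [551.6  22.8] size [ 8.2 47.2] wing angle mod pi 1.639 -1.503
```

View pics/w9.png

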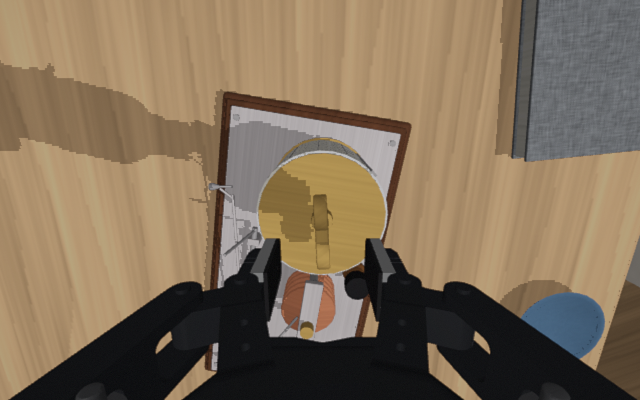

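The key's wings are now at 1.639 rad in the world frame. That is exactly 4.5 rad clockwise from the instrument's x axis, which agrees with the stop. Next I'll push the lever back.

```bash
python3 -m jog '[[0,0,0,0.02,-1],[0,0,0,0.04,-1],[0,0,0,0.06,-1],[0,0,0,0.08,-1],[0,0,0,0.1,-1],[0,0,0,0.12,-1],[0,0,0,0.14,-1],[0,0,0,0.16,-1],[0,0,0,0.18,-1],[0,0,0,0.2,-1],[0,0,0,0.22,-1],[0,0,0,0.24,-1],[0,0,0,0.26,-1],[0,0,0,0.275,-1],[0,0,0,0.275,-1]]'
python3 -c "
from h import *
plan(I2W(-.092,-.1335,.15),yaw0)"
```

```text
time: 23.7
tool_pos: [0.5504, 0.0221, 0.1862]
tcp_rot: [3.134, -0.221, -0.004]
force: [-0.9, 0.7, -0.8]
grip_width: 0.0002
t 23.7 pos [0.5504 0.0221 0.1862] inst [ 14.   96.4 186.2] yaw -0.141 q6 1.675 tilt [-2.9e-03  2.0e-04 -1.0e+00] 
 target [ 0.412  -0.1898  0.15  ] -> shift [-1.34   2.866  0.457] spin 0.0009 F [-0.9  0.7 -0.8] T [-0.01 -0.06 -0.  ]
```

```bash
python3 -m jog '[[-0.5,0.3,0,0,-1],[-0.8,0.6,0,0,-1],[-0.8,0.95,0,0,-1],[-0.8,0.95,0,0,-1]]'
python3 -m jog '[[-0.3,0.5,0,0,-1],[-0.5,0.95,0,0,-1],[-0.5,0.95,0,0,-1]]'
python3 -m jog '[[0,0.5,0,0,-1],[-0.04,0.95,0.4,0.001,-1],[-0.04,0.95,0.4,0.001,-1],[-0.04,0.95,0.4,0.001,-1]]'
python3 - <<'E'
from h import *
plan(I2W(-.092,-.1335,.084),yaw0)
im,d=manip.get_image("wrist"); save("w10",im)
E
```

```text
time: 24.1
tool_pos: [0.4757, -0.0462, 0.187]
tcp_rot: [3.133, -0.22, -0.003]
force: [0.9, -0.0, 0.3]
grip_width: -0.0001
time: 24.4
tool_pos: [0.4247, -0.1159, 0.187]
tcp_rot: [3.133, -0.223, -0.004]
force: [-0.3, 1.3, 0.3]
grip_width: -0.0002
time: 24.8
tool_pos: [0.4132, -0.1882, 0.1547]
tcp_rot: [-3.131, 0.232, 0.003]
force: [-0.2, 0.5, -0.5]
grip_width: -0.0001
t 24.8 pos [ 0.4132 -0.1882  0.1547] inst [ -91.  -131.7  154.7] yaw -0.148 q6 1.197 tilt [-0.0018  0.0021 -1.    ] 
 target [ 0.412  -0.1898  0.084 ] -> shift [-0.01   0.024  0.884] spin -0.0002 F [-0.2  0.5 -0.5] T [-0.04 -0.03  0.02]
```

View pics/w10.png

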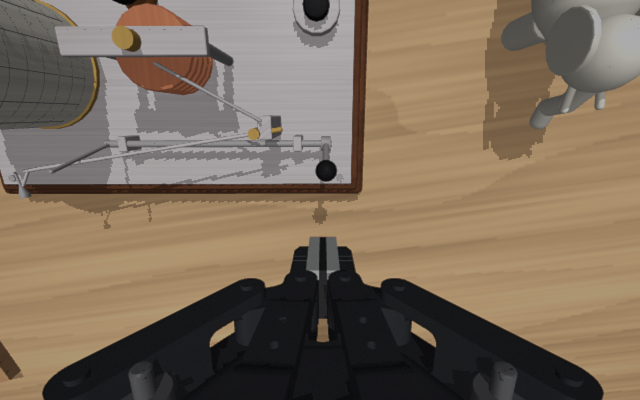

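The knob at (326,170) lies straight behind the shut fingers at (323,250). I'll descend in front of it and push it back.

```bash
python3 -m jog '[[-0.01,0.02,0.4,0,-1],[-0.01,0.02,0.8,0,-1],[-0.01,0.02,0.88,0,-1],[-0.01,0.02,0.88,0,-1]]'
python3 -m jog '[[0.06,0,0,0,-1],[0.12,0,0,0,-1],[0.18,0,0,0,-1],[0.24,0,0,0,-1],[0.3,0,0,0,-1],[0.36,0,0,0,-1],[0.42,0,0,0,-1],[0.47,0,0,0,-1],[0.47,0,0,0,-1]]'
python3 -m jog '[[0.02,0,0,0,-1],[0.02,0,0,0,-1]]'
python3 -m jog '[[0.02,0,0,0,-1],[0.02,0,0,0,-1]]'
python3 -m jog '[[0.02,0,0,0,-1],[0.02,0,0,0,-1]]'
python3 -c "
from h import *
plan(I2W(-.0495,-.1335,.084),yaw0)"
```

```text
time: 25.25
tool_pos: [0.4122, -0.1888, 0.085]
tcp_rot: [-3.132, 0.228, 0.003]
force: [-0.3, 0.1, 0.8]
grip_width: -0.0001
time: 26.15
tool_pos: [0.4505, -0.1959, 0.0853]
tcp_rot: [3.133, -0.23, 0.002]
force: [0.2, 0.7, -0.5]
grip_width: -0.0004
time: 26.35
tool_pos: [0.4511, -0.1959, 0.0852]
tcp_rot: [-3.133, 0.23, 0.0]
force: [-0.1, -0.2, -0.9]
grip_width: -0.0
time: 26.55
tool_pos: [0.4525, -0.196, 0.0852]
tcp_rot: [-3.133, 0.231, 0.001]
force: [-1.1, -0.3, -1.0]
grip_width: -0.0001
time: 26.75
tool_pos: [0.4542, -0.1963, 0.0852]
tcp_rot: [-3.133, 0.231, 0.001]
force: [-1.1, 0.2, -0.4]
grip_width: 0.0002
t 26.75 pos [ 0.4542 -0.1963  0.0852] inst [ -49.3 -133.7   85.2] yaw -0.147 q6 1.224 tilt [-3.e-04  2.e-04 -1.e+00] 
 target [ 0.454 -0.196  0.084] -> shift [-0.002 -0.002  0.015] spin -0.0001 F [-1.1  0.2 -0.4] T [ 0.    0.17 -0.04]
```

```bash
python3 -m jog '[[0.02,0,0,0,-1],[0.02,0,0,0,-1]]'
python3 -m jog '[[0.02,0,0,0,-1],[0.02,0,0,0,-1]]'
python3 -m jog '[[0.02,0,0,0,-1],[0.02,0,0,0,-1]]'
python3 -m jog '[[0.02,0,0,0,-1],[0.02,0,0,0,-1]]'
```

```text
time: 26.95
tool_pos: [0.4548, -0.1963, 0.085]
tcp_rot: [-3.133, 0.23, 0.003]
force: [-4.0, 0.3, 1.0]
grip_width: -0.0001
time: 27.15
tool_pos: [0.4551, -0.1963, 0.0849]
tcp_rot: [-3.133, 0.23, 0.007]
force: [-7.4, -0.2, 2.1]
grip_width: 0.0001
time: 27.35
tool_pos: [0.4553, -0.1963, 0.0848]
tcp_rot: [-3.132, 0.229, 0.011]
force: [-9.4, -0.7, 3.8]
grip_width: -0.0002
time: 27.55
tool_pos: [0.4555, -0.1963, 0.0847]
tcp_rot: [-3.132, 0.229, 0.015]
force: [-12.1, -1.5, 5.5]
grip_width: -0.0003
```

The lever is against its back stop at 12 N. I'll back off, lift and go above the pusher.

```bash
python3 -m jog '[[-0.15,0,0,0,-1],[-0.25,0,0,0,-1],[-0.25,0,-0.5,0,-1],[-0.25,0,-0.9,0,-1],[-0.25,0,-0.9,0,-1]]'
python3 -m jog '[[0.5,-0.04,0,0,-1],[0.9,-0.08,0,0,-1],[0.9,-0.08,0,0,-1]]'
python3 - <<'E'
from h import *
plan(I2W(.054,-.1265,.1),yaw0)
im,d=manip.get_image("wrist"); save("w11",im); W=cloud("wrist",d)
for r in manip.boxes_of("wrist","time_mark_top")[:2]: X=world("wrist",r["location"]); print(round(r["p"],2),np.round(W2I(X)*1e3,1),proj("wrist",X))
im,d=manip.get_image("side"); save("s11",cv2.resize(im[160:280,270:390],None,fx=5,fy=5))
E
```

```text
time: 28.05
tool_pos: [0.4448, -0.1962, 0.1618]
tcp_rot: [3.129, -0.23, 0.017]
force: [0.3, -0.6, -0.4]
grip_width: 0.0
time: 28.35
tool_pos: [0.5183, -0.1996, 0.1575]
tcp_rot: [3.132, -0.229, 0.011]
force: [0.2, -0.5, 0.4]
grip_width: 0.0001
t 28.35 pos [ 0.5183 -0.1996  0.1575] inst [  14.6 -127.6  157.5] yaw -0.146 q6 1.272 tilt [ 0.0066 -0.0019 -1.    ] 
 target [ 0.5574 -0.2042  0.1   ] -> shift [ 0.488 -0.015  0.723] spin 0.0001 F [ 0.2 -0.5  0.4] T [-0.07  0.03 -0.02]
0.74 [  48.6 -125.1   49.8] [320.84838237 152.90013943]
```

View pics/w11.png

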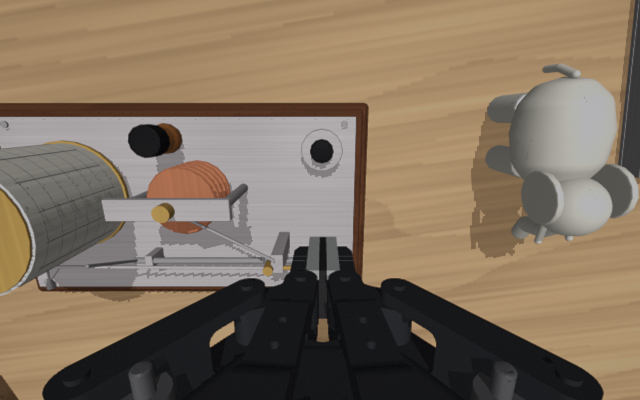

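View pics/s11.png

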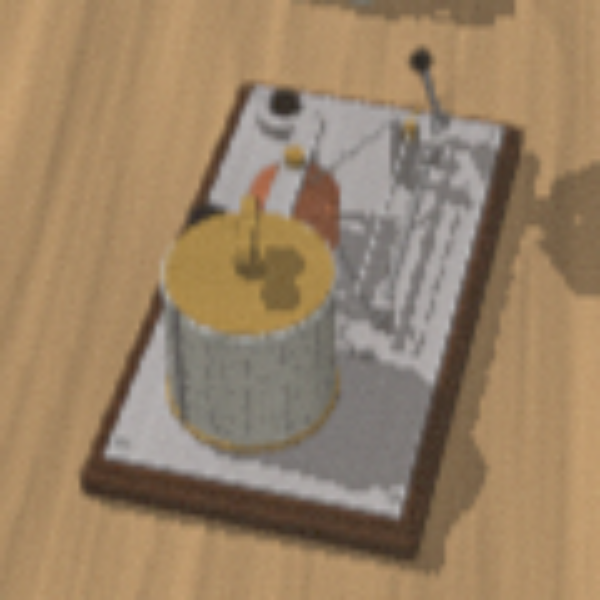

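The side crop shows the lever leaning back (knob at (420,60)). The wrist view has the pusher at (321,151). I'll check the housing height before pressing.

Run:
```python
from h import *
im,d=manip.get_image("wrist"); W=cloud("wrist",d); 
g=im.max(2)
for u in range(294,352,4): X=W2I(W[151,u]); print(u,g[151,u],np.round(X*1e3,1))
s=np.s_[130:175,300:345]; m=(g[s]<60)&(W[s][...,2]>.04); p=np.array([W2I(x) for x in W[s][m]])*1e3; print(len(p),p.mean(0),p.min(0),p.max(0))
plan(I2W(.0535,-.1265,.1),yaw0)
```

```text
294 175 [  46.2 -101.2   31.6]
298 175 [  46.2 -104.7   31.4]
302 135 [  46.1 -108.2   30.6]
306 171 [  47.5 -112.4   42.9]
310 172 [  47.5 -115.8   42.5]
314 122 [  47.5 -119.2   42.7]
318 24 [  48.6 -122.8   52.1]
322 26 [  48.6 -126.1   52. ]
326 23 [  48.7 -129.3   52.8]
330 88 [  47.6 -132.8   43.4]
334 170 [  47.6 -136.2   43.1]
338 170 [  47.6 -139.6   43.7]
342 176 [  46.2 -143.7   31.5]
346 178 [  46.1 -147.4   30.3]
350 178 [  46.1 -150.9   31.1]
418 [  56.06519472 -126.20684371   52.57178659] [  46.67828614 -135.02010188   48.62910785] [  78.26095416 -117.04206722  300.12262481]
t 28.55 pos [ 0.5116 -0.198   0.1565] inst [   7.7 -127.1  156.5] yaw -0.147 q6 1.271 tilt [-1.9e-03  9.0e-04 -1.0e+00] 
 target [ 0.5569 -0.2042  0.1   ] -> shift [ 0.573 -0.007  0.705] spin -0.0 F [-0.7 -0.7  0.7] T [-0.02  0.05 -0.01]
```

```bash
python3 -m jog '[[0.3,-0.005,0.3,0,-1],[0.58,-0.012,0.7,0,-1],[0.58,-0.012,0.7,0,-1],[0.58,-0.012,0.7,0,-1],[0.58,-0.012,0.7,0,-1]]'
python3 - <<'E'
from h import *
plan(I2W(.054,-.1262,.056),yaw0)
im,d=manip.get_image("side"); save("s12",cv2.resize(im[160:280,270:390],None,fx=5,fy=5))
im,d=manip.get_image("top"); save("t12",cv2.resize(im[170:280,250:420],None,fx=4.7,fy=4.7))
E
```

```text
time: 29.05
tool_pos: [0.5579, -0.2043, 0.1022]
tcp_rot: [3.133, -0.231, -0.0]
force: [0.1, -0.7, -0.4]
grip_width: 0.0002
t 29.05 pos [ 0.5579 -0.2043  0.1022] inst [  54.5 -126.5  102.2] yaw -0.147 q6 1.296 tilt [-2.e-04 -0.e+00 -1.e+00] 
 target [ 0.5575 -0.2039  0.056 ] -> shift [-0.006 -0.004  0.577] spin -0.0001 F [ 0.1 -0.7 -0.4] T [-0.    0.01  0.02]
```

View pics/s12.png

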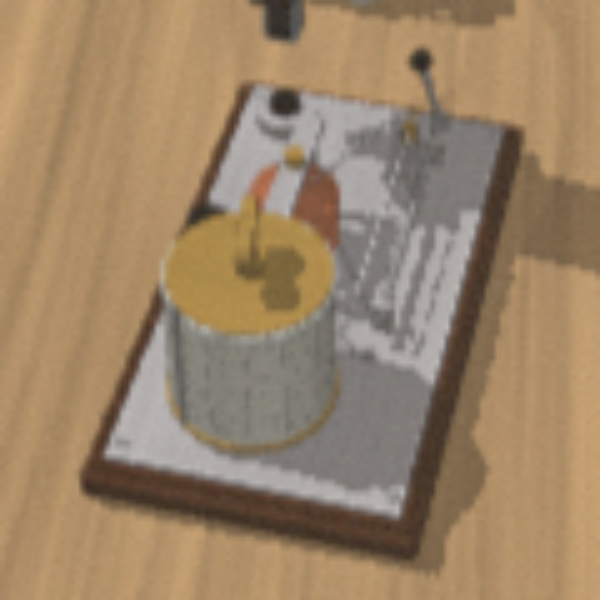

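View pics/t12.png

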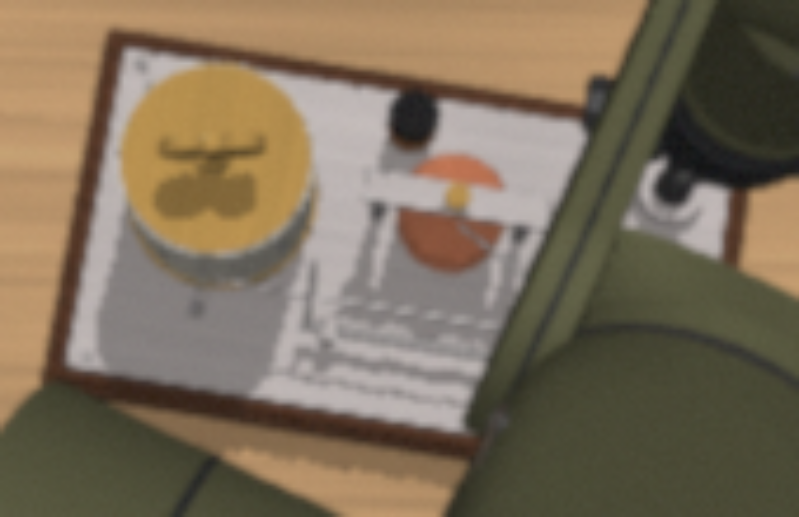

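The side crop puts the fingers (283,20) over the pusher (285,102). In the top crop the pen is back at the drum, as it was at the start. I'll lower and press.

```bash
python3 -m jog '[[0,0,0.3,0,-1],[0,0,0.55,0,-1],[0,0,0.57,0,-1],[0,0,0.57,0,-1]]'
python3 -m jog '[[0,0,0.05,0,-1],[0,0,0.08,0,-1],[0,0,0.08,0,-1]]'
python3 -m jog '[[0,0,0.03,0,-1],[0,0,0.03,0,-1]]'
python3 -m jog '[[0,0,0.02,0,-1],[0,0,0.02,0,-1]]'
python3 -m jog '[[0,0,0.02,0,-1],[0,0,0.02,0,-1]]'
```

```text
time: 29.55
tool_pos: [0.5586, -0.2044, 0.0564]
tcp_rot: [3.133, -0.231, 0.0]
force: [-0.1, 0.1, -0.2]
grip_width: 0.0001
time: 29.85
tool_pos: [0.5598, -0.2048, 0.0501]
tcp_rot: [3.132, -0.23, 0.003]
force: [1.2, -0.0, 1.0]
grip_width: -0.0001
time: 30.05
tool_pos: [0.5598, -0.2047, 0.0474]
tcp_rot: [3.132, -0.23, 0.003]
force: [0.2, -0.1, 3.8]
grip_width: -0.0
time: 30.25
tool_pos: [0.5598, -0.2047, 0.046]
tcp_rot: [3.132, -0.23, 0.003]
force: [-0.0, -0.7, 5.6]
grip_width: 0.0002
time: 30.45
tool_pos: [0.5598, -0.2048, 0.0458]
tcp_rot: [3.132, -0.23, 0.004]
force: [-2.3, 1.0, 15.1]
grip_width: -0.0003
```

The pusher bottomed out: z is 0.0458, which is 5 mm down, and the force jumped to 15 N. I'll retract and look.

```bash
python3 -m jog '[[0,0,-0.1,0,-1],[0,0,-0.4,0,-1],[0,0,-0.9,0,-1],[0,0,-1,0,-1],[0,0,-1,0,-1]]'
python3 -m jog '[[0,0,-0.5,0,-1],[0,0,-1,0,-1],[0,0,-1,0,-1]]'
python3 -m jog '[[-0.4,0.4,0,0,-1],[-0.8,0.8,0,0,-1],[-1,1,0,0,-1],[-1,1,0,0,-1]]'
python3 -m jog '[[-0.4,0.4,0,0,-1],[-0.8,0.8,0,0,-1],[-0.9,1,0,0,-1],[-0.9,1,0,0,-1]]'
python3 -m jog '[[0,0.4,0,0,-1],[0,0.8,0,0,-1],[0,1,0,0,-1],[0,1,0,0,-1],[0,1,0,0,-1]]'
python3 - <<'E'
from h import *
plan(I2W(0,0,.2))
im,d=manip.get_image("side"); save("s13",cv2.resize(im[110:380,240:400],None,fx=2.2,fy=2.2))
im,d=manip.get_image("top"); save("t13",cv2.resize(im[170:280,250:420],None,fx=4.7,fy=4.7));save("t13f",im)
W=cloud("top",d); g=im.max(2); z=W[...,2]
for b,(zl,zh) in {(235,252,386,403):(.085,.11),(203,220,384,402):(.035,.07)}.items():
    s=np.s_[b[0]:b[1],b[2]:b[3]]; m=(z[s]>zl)&(z[s]<zh)&(g[s]<60); print(m.sum(), np.median(W[s][m],0))
for l in ["elephant","tumbler","ink"]:
    for r in manip.boxes_of("top",l)[:2]: print(l,round(r["p"],2),np.round(world("top",r["location"]),3))
key("top")
E
```

```text
time: 30.95
tool_pos: [0.5598, -0.2047, 0.1252]
tcp_rot: [3.132, -0.23, 0.004]
force: [-1.0, -0.4, -0.7]
grip_width: -0.0001
time: 31.25
tool_pos: [0.5615, -0.2054, 0.2075]
tcp_rot: [3.131, -0.23, 0.011]
force: [1.8, -1.1, -0.5]
grip_width: 0.0
time: 31.65
tool_pos: [0.4643, -0.2722, 0.2014]
tcp_rot: [-3.131, 0.235, 0.008]
force: [0.6, -0.1, -0.2]
grip_width: 0.0
time: 32.05
tool_pos: [0.384, -0.3412, 0.2023]
tcp_rot: [-3.132, 0.235, 0.003]
force: [0.8, 0.8, 0.4]
grip_width: -0.0003
time: 32.55
tool_pos: [0.3739, -0.418, 0.2028]
tcp_rot: [-3.13, 0.23, 0.001]
force: [-0.3, 0.2, -0.5]
grip_width: -0.0002
t 32.55 pos [ 0.3739 -0.418   0.2028] inst [ -96.4 -364.8  202.8] yaw -0.147 q6 0.8 tilt [-7.0e-04  2.8e-03 -1.0e+00] 
 target [ 0.5225 -0.0712  0.2   ] -> shift [ 1.204 -4.56   0.045] spin 0 F [-0.3  0.2 -0.5] T [0.02 0.03 0.02]
21 [ 0.47017629 -0.1981359   0.09850025]
39 [ 0.55620552 -0.2039267   0.05040115]
elephant 0.8 [ 0.52  -0.383  0.08 ]
tumbler 0.58 [0.588 0.364 0.06 ]
ink 0.75 [0.588 0.362 0.055]
key n 109 c [548.6  20.1] size [ 8.6 45.4] wing angle mod pi 1.672 -1.469
```

View pics/t13.png

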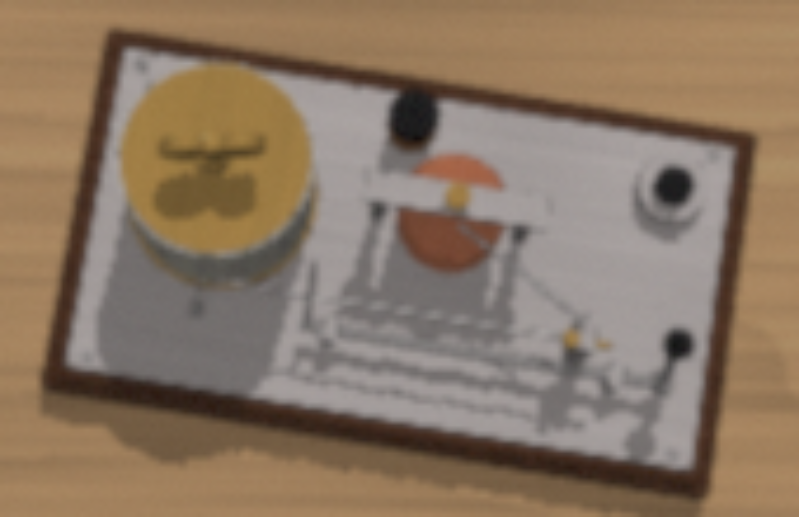

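View pics/s13.png

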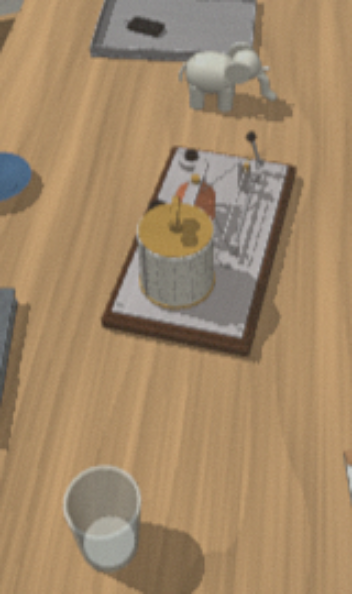

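The top crop shows the lever back (knob (678,344), the same as or slightly behind where it started) and the pusher up (z 0.050 m). The ink cap at (414,115) hasn't moved, and the elephant and tumbler are in place. The arm is clear, so I'll hand in.

```bash
python3 -c "
from workcell import manip
print(manip.hand_in())"
```

```text
the job is handed in; nothing more can be done
None
```

The barograph service is done and handed in after about 33 s of the 72 s allowed.

1. **Lever forward:** I pulled it to its front stop, where the force rose to about 11 N with no more travel. The pictures showed the pen clear of the chart before I touched the key.
2. **Winding:** I wound the key clockwise in two grips, about 4.2 rad in all. At the stop the torque climbed to 2.4 N m against about 0.16 N m for winding. The wings came to rest 4.5 rad clockwise from the instrument's x axis. That matches fully wound only if zero lies on that axis, which I was not told.
3. **Lever back:** I pushed it to its rear stop at about 12 N. The pictures show the pen arm back against the drum.
4. **Time mark:** I pressed the pusher about 5 mm, to a hard stop at 15 N, and let it go. It sprang back up, with its top at about 50 mm.

**Last checks:** The arm was clear and touching nothing. The elephant and tumbler measured within about 3 mm of where they started. The ink jar looks unmoved in the top picture.

**Disagreements:**
- The cameras differed by up to about 6 mm on where the instrument stood. I used a middle value, and contact with the lever agreed with it to about 1 mm.
- The network gave false finds for the knob and pusher early on. In the last picture its best match for the ink jar was the tumbler, so I judged the jar from the picture instead.
- The last top-camera reading of the key angle was 1.67 rad, against 1.64 from the closer wrist camera. I put that down to the top camera's coarser view.

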